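Stack the parts tray: hook the toes in, then find the front sockets

TASK

Pick up the loose parts tray by its handle and stack it on the tray screwed to the bench: tilt it so that its two rear toes slide under the hoods at the back, then lower the front and feel for the adjustable socket bar until both front lugs drop fully into their sockets. The tray must end level and fully seated with the roll of labels still in it, and let go. Do not force it, and leave the things around it where they are.

Things in the scene. Friction and masses are not known exactly. Their poses are not given: they have to be found in the camera images.
- upper_tray: Loose grey open tray with a handle, box 136 (x) x 190 (y) mm, walls 4, rim 59 and inner floor 18 mm above the origin; 0.35 to 0.6 kg. Origin: centre, level with the underside of its feet. Four corner feet, 14 mm high, at y = +-70 mm: plain lugs in front (-x), toed feet at the rear. x points to the toes (away from the robot, roughly, at the start), z up.
- handle (a point): Centre of the upper tray's grip bar, 92 mm above the tray's origin: dark, straight, 14 mm thick in the tray's x, 24 mm high, 124 mm long in y, on a post at each end (y = +-58 mm). Axes as the upper tray's.
- toe_tips (a point): Midway between the tips of the upper tray's two toes, at their underside: (92, 0, 0) mm in its frame. Each rear foot is 20 mm wide in y, spans x = 44 to 66 mm, and has a flat toe 6 mm thick (z = 0 to 6 mm) that sticks out to x = 92 mm, 24 mm beyond the box.
- front_lugs (a point): Midway between the upper tray's two front lugs, at their underside: (-56, 0, 0) mm in its frame. Each lug is 13 (x) x 16 (y) mm, 14 mm high, centred at y = +-70 mm.
- lower_tray: Grey tray screwed to the bench, x = -85 to 109, y = +-116 mm. Origin on the bench; x points to its hooded rear, z up. Flat decks at z = 50 mm along both sides (|y| = 52 to 116 mm) carry all four feet of the seated upper tray, whose axes are then parallel to this tray's, its origin here at x = -9 to 9 (see socket_bar_mean), y = 0, z = 50 mm.
- hood_edge (a point): Midway between the two bare metal hoods, on their lower front edges: (79, 0, 60) mm in the lower tray's frame. Each hood, at y = +-70 mm, covers a pocket open to the front: 25 mm wide, 10 mm high (z = 50 to 60 mm), x = 79 to the closed back at 102.5 mm; hood top z = 65 mm. A level tray cannot get in: its lugs would strike the socket bar.
- socket_bar_mean (a point): Lower tray frame (-56, 0, 50) mm: mean place of the sockets, NOT their true one. The bare metal bar on the decks (z = 50 to 62 mm) has through sockets at y = +-70 mm, 16.5 (x) x 21 (y) mm, 10 mm of metal before and 22 mm behind. It is clamped up to 9 mm off in x, which no pose reports, and does not give. Toe tips on the deck, lugs on the bar: tray leans 4.7 degrees.
- label_roll: White roll of labels lying in the upper tray under the handle, 62 mm across, 36 mm high, 0.1 kg, loose; origin under its centre.
- tape_measure: Bystander: pocket tape measure, yellow and black, 47 x 78 x 64 mm, upright; loose. Leave it alone.
- glue_stick: Bystander: glue stick standing upright, 29 mm across, 96 mm tall; loose. Leave it alone.
- calculator: Bystander: desk calculator lying flat, 118 x 68 x 15 mm; loose. Leave it alone.
Things that resemble listed ones, but are neither listed nor needed, are in the scene too. Of the things like the label_roll, leave any that is orange or red; of the rest the smaller one is meant.

How it is judged:
On the way, in this order (a step that is already met when the one before it is completed fails the run):
1. the upper tray is lifted clear of the bench (height (world z) of upper_tray above 0.03 m), for 0.1 s.
2. its toes are under the hoods while its front is still held up (x of toe_tips in the frame of lower_tray above 0.081 m and y of toe_tips in the frame of lower_tray between -0.006 and 0.006 m and z of toe_tips in the frame of lower_tray between 0.046 and 0.056 m and z of front_lugs in the frame of lower_tray above 0.058 m).
At the end, for the whole second after the job is handed in: The upper tray rests on the lower, level within 0.04 rad: toes 2 mm or more under the hoods, toes and front lugs within 3 mm of the deck (lugs down in their sockets), sideways within 6 mm, axes within 0.06 rad; at rest, the label roll still inside it (x of toe_tips in the frame of lower_tray above 0.081 m and y of toe_tips in the frame of lower_tray between -0.006 and 0.006 m and z of toe_tips in the frame of lower_tray between 0.046 and 0.056 m and z of each of toe_tips, front_lugs in the frame of lower_tray below 0.053 m and z of front_lugs in the frame of lower_tray above 0.046 m and y of front_lugs in the frame of lower_tray between -0.006 and 0.006 m and angle between the x axis of upper_tray and the x axis of lower_tray, either way round below 0.06 rad and angle between upper_tray's own z axis and vertical below 0.04 rad and linear speed of upper_tray below 0.02 m/s and x of label_roll in the frame of upper_tray between -0.066 and 0.066 m and y of label_roll in the frame of upper_tray between -0.092 and 0.092 m and z of label_roll in the frame of upper_tray between 0.01 and 0.05 m); the robot touches nothing.
It fails at once if a bystander is moved by more than 30 mm (distance of any of tape_measure, glue_stick, calculator from where it was at the start of the episode above 0.03 m).
It fails at once if the tray is forced: more than 80 N between the two trays (contact force between upper_tray and lower_tray above 80 N).
It fails at once if the tray is tipped by more than 45 degrees (angle between upper_tray's own z axis and vertical above 0.785 rad).
It also fails if it takes over 58 s, if anything falls off the work surface, if the arm or the gripper's body presses on something with over 40 N, if the wrist force passes 120 N, or if a joint passes its speed limit or range.

ROBOT

A 6-joint arm with a two-finger parallel gripper is mounted at the origin on a cart in front of the work surface, level with it; the furniture and walls round the work are solid. World frame = base frame: x ahead of the robot, y to its left, z up, the work surface at z = 0. Lengths are in m, angles in rad, forces in N, time in s.
With the tool pointing down it reaches from about 0.35 to 0.85 m from the base axis. Payload 8.1 kg.
Tool frame: the origin (TCP) lies at the very end of the fingers, on their centre line; the grasp point (between the pads) lies 19 mm behind it; z points along the fingers, y is the line along which they close (so a half turn about z gives the same grasp; the last joint's range is limited). The gripper opens to 93 mm and grips with 3 to 60 N. Pads are 15 mm wide; open, the fingers measure 128 mm over their backs; the gripper's body (75 mm by 188 mm) begins 65 mm behind the grasp point.
Start: joints at [-1.193, 0.13, 1.488, -0, 1.523, -0.085], TCP at [0.268, -0.537, 0.219] pointing down, gripper open.
Joint ranges: [-2.96, 2.96], [-0.89, 2.26], [0.02, 2.5], [-1.34, 4.48], [0, 2.73], [-2.66, 2.66]. Speed limits (rad/s): [2.39, 2.39, 2.79, 3.14, 3.14, 3.14].

INTERFACE

Orientations are given as a rotation vector (axis times angle).
In Python, from plant import monitor, eyes, ticket gives the robot as it stands.
- The arm moves only by the tool arm_command, never from a script. Its argument "deltas" is a list that holds one entry, the list of rows, each a list of 6 numbers: the shift along the world's x, y, z in cm, then the turn, a rotation vector about the world's x, y, z in degrees. In form: [[[tx, ty, tz, rx, ry, rz], ...]]. A call has 1 to 12 rows; each row shifts and turns the commanded pose from where the row before left it; what a row does not reach is not made up. A row lasts 1/12 s, in which the tool goes at most 41.7 mm and 7.16 degrees, less where a joint would pass 70% of its speed; a pose out of reach is approached as far as the arm can. A call is refused whole if a number of a shift passes 4.17 or a number of a turn 7.16, either way. A call with a gripper value outside its range is refused whole. "gripper" is the opening, from -1 (shut) to 1 (fully open), set as the call begins (left out, the last holds). The fingers move at their own pace and stop on an object; "squeeze" is the grip in N (left out, the last holds). Time passes only in rows, so rows that do not move let the fingers close. It gives the time, the measured TCP pose, the force, the opening and the grip force at its end, in the units of the state.
- monitor.read_state(): the state, without advancing time (a new reading comes with each control period).
- eyes.read_camera(name): name is "scene" or "side" or "wrist"; returns the picture (420x560x3 uint8, blue, green, red); there is no depth.
- eyes.camera_model(name): a dict with "fx", "fy", "cx", "cy" (pixels), "k1" (the pictures are not rectified: a ray, as slopes to the right and down, at radius r is drawn at 1 + k1 r^2 times it, then the intrinsics apply), "rvec" (rotation vector, rad) and "tvec" (3), from world to camera coordinates, as OpenCV has them. Camera axes: x right, y down, z forward; pixel columns grow to the right and rows downward; lengths in m; the calibration is good to about 2 mm. A picture is of the moment at which its call begins: read the wrist's pose just before it. camera_model takes no time and is no camera call; for the wrist camera it gives the pose at the moment of the call.
- ticket.close_job(): hands the job in; it is judged then, once.
The state is a dict: "t": time; "q": joint angles; "dq": joint speeds; "joint_torque": joint torques, N m; "tool_pos": TCP position; "orientation": TCP orientation; "force": force on the tool from outside, world axes, zero at the start; "wrist_torque": the same for the moment, N m; "opening": finger opening in m; "gripper_force": force on a finger pad.
Only numpy, scipy, OpenCV 4.12 (cv2) and the standard library are available. Lean on these libraries where they do the work, as an engineer would, in place of code of your own. Each camera call takes 0.05 s, during which the arm holds its last target. There are 200 camera calls.

## Working session

There is one attempt and no reset: what is moved stays moved. The work goes in short steps, Python scripts to look and compute and a tool call to move; the robot and the scene stay as the last step left them, time stands still between calls to the robot, and variables do not carry over. Pictures are saved under pics/ and viewed, at most 13 in all, crops included, and the job is handed in when it is done.

Besides the shell and the picture viewer there is one more tool, called by a JSON object that holds its "api" and its "payload", one argument or row to a line. arm_command: Moves the arm, as the interface text tells. Its arguments: {"type":"object","properties":{"deltas":{"type":"array"},"gripper":{"type":"number"},"squeeze":{"type":"number"}},"required":["deltas"]}

```bash
mkdir -p pics; cat > h.py <<'E'
import numpy as np, cv2
from scipy.spatial.transform import Rotation as R
from plant import monitor, eyes, ticket
def cam(n):
    m=eyes.camera_model(n); Rm=cv2.Rodrigues(np.array(m['rvec'],float))[0]; t=np.array(m['tvec'],float).ravel()
    return m,Rm,t
def ray(c,px):
    m,Rm,t=c
    K=np.array([[m['fx'],0,m['cx']],[0,m['fy'],m['cy']],[0,0,1]])
    u=cv2.undistortPoints(np.array([[px]],float),K,np.array([m['k1'],0,0,0.]))[0,0]
    return -Rm.T@t, Rm.T@np.array([u[0],u[1],1])
def onz(c,px,z):
    o,d=ray(c,px); return o+d*(z-o[2])/d[2]
def proj(c,P):
    m,Rm,t=c
    K=np.array([[m['fx'],0,m['cx']],[0,m['fy'],m['cy']],[0,0,1]])
    return cv2.projectPoints(np.atleast_2d(np.array(P,float)),cv2.Rodrigues(Rm)[0],t,K,np.array([m['k1'],0,0,0.]))[0][:,0]
def tri(obs):
    A=np.zeros((3,3));b=np.zeros(3)
    for c,px in obs:
        o,d=ray(c,px); d/=np.linalg.norm(d); M=np.eye(3)-np.outer(d,d); A+=M;b+=M@o
    return np.linalg.solve(A,b)
E
python3 - <<'E'
from h import *
s=monitor.read_state();print({k:np.round(v,3) for k,v in s.items()})
a=[]
for n in ['scene','side','wrist']:
    im=eyes.read_camera(n);cv2.imwrite(f'pics/{n}0.png',im);c=cam(n);print(n,c[0]['k1'],-c[1].T@c[2],c[1][2])
E
```

```text
{'t': np.float64(0.0), 'q': array([-1.193,  0.131,  1.489, -0.   ,  1.523, -0.085]), 'dq': array([ 0.002, -0.001, -0.   , -0.   ,  0.001,  0.   ]), 'joint_torque': array([ 1.0000e-03, -5.5984e+01, -4.9176e+01,  7.7000e-02,  3.5000e-02,
       -0.0000e+00]), 'tool_pos': array([ 0.268, -0.536,  0.218]), 'orientation': array([-3.056, -0.72 ,  0.   ]), 'force': array([ 0.281, -0.333,  0.346]), 'wrist_torque': array([-0.041,  0.027, -0.012]), 'gripper_force': np.float64(0.0), 'opening': np.float64(0.093)}
scene -0.07613804397211638 [-0.52415998  0.73717775  0.76492294] [ 0.68110725 -0.58242383 -0.44370642]
side -0.05144031836746402 [ 0.37439621 -1.53379182  0.76569243] [ 0.110076    0.89379592 -0.43475525]
wrist -0.07224776141419893 [ 0.32818797 -0.50593591  0.38356359] [-0.2197214  -0.1061954  -0.96976546]
```

View pics/scene0.png

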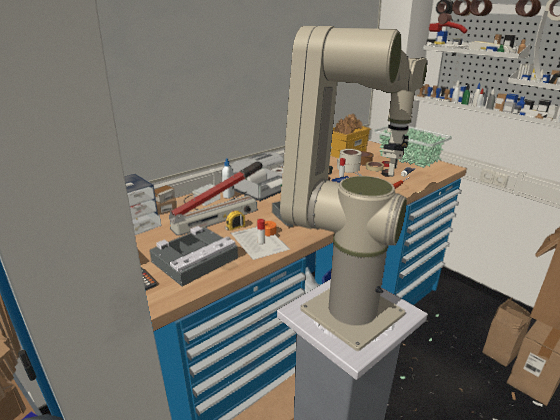

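View pics/side0.png

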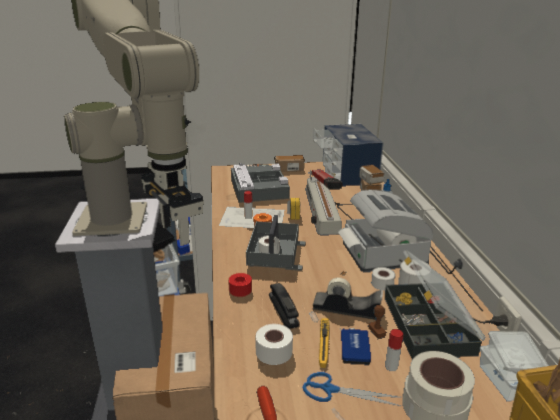

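Side view: upper tray with its dark handle near (275,245), a white roll inside at (266,243), toes facing right at (300,240-265). The lower tray is at (260,183). Glue stick stands at (248,205), the tape at (295,210). In the scene view the lower tray is at (195,255), and the arm hides the upper tray.

```bash
python3 - <<'E'
from h import *
c=cam('side')
for n,p,z in [('tray',(275,245),.03),('roll',(266,243),.04),('lower',(260,183),.05),('glue',(248,215),0),('tape',(295,220),0),('toe1',(301,242),0),('toe2',(302,267),0)]: print(n,onz(c,p,z).round(3))
s=cam('scene')
print('lower scene',onz(s,(195,255),.05).round(3), 'glue',onz(s,(262,243),0).round(3))
im=cv2.imread('pics/side0.png')[160:290,200:330];cv2.imwrite('pics/crop1.png',cv2.resize(im,(600,600),interpolation=cv2.INTER_CUBIC))
E
```

```text
tray [ 0.533 -0.293  0.03 ]
roll [ 0.505 -0.295  0.04 ]
lower [0.528 0.134 0.05 ]
glue [ 0.471 -0.027  0.   ]
tape [ 0.628 -0.082  0.   ]
toe1 [ 0.623 -0.232  0.   ]
toe2 [ 0.601 -0.374  0.   ]
lower scene [0.482 0.229 0.05 ] glue [ 0.462 -0.038  0.   ]
```

View pics/crop1.png

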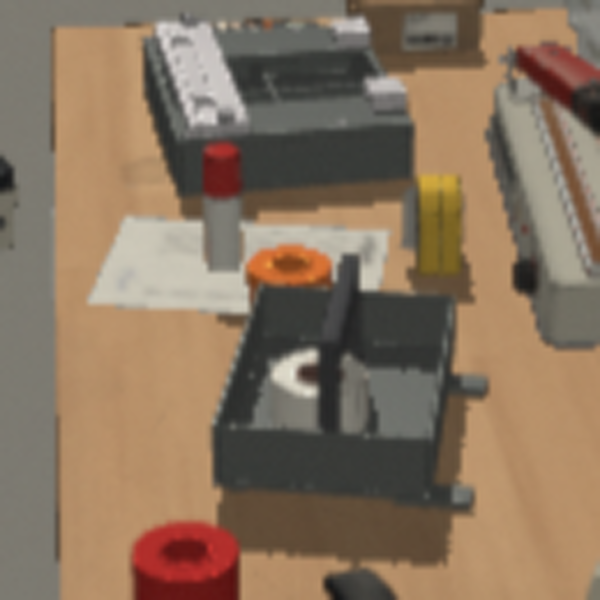

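Candidates for the roll: white (266,243) inside the tray, orange (262,218), red (240,284), white (274,343) and (383,278) loose on the bench. The small white one in the tray under the handle fits; orange and red are excluded, and (274,343) is larger. Now I'll move over the tray for wrist views.

{"api": "arm_command", "payload": {
  "deltas": [
    [[1.9,1.8,1.4,0,0,4.6],[1.9,1.8,1.4,0,0,4.6],[1.9,1.8,1.4,0,0,4.6],[1.9,1.8,1.4,0,0,4.6],[1.9,1.8,1.4,0,0,4.6],[1.9,1.8,1.4,0,0,4.6],[1.9,1.8,1.4,0,0,4.6],[1.9,1.8,1.4,0,0,4.6],[1.9,1.8,1.4,0,0,4.6],[1.9,1.8,1.4,0,0,4.6],[1.9,1.8,1.4,0,0,4.6],[1.9,1.8,1.4,0,0,4.6]]
  ]
}}

```text
t: 1.15
tool_pos: [0.4966, -0.3198, 0.387]
orientation: [-2.372, -2.06, 0.0]
force: [0.6, 0.1, 1.1]
opening: 0.093
gripper_force: 0.0
```

{"api": "arm_command", "payload": {
  "deltas": [
    [[0,0,0,0,0,0],[0,0,0,0,0,0],[0,0,0,0,0,0]]
  ]
}}

```text
t: 1.4
tool_pos: [0.4955, -0.3211, 0.3858]
orientation: [-2.377, -2.053, 0.001]
force: [-0.7, 0.8, 0.7]
opening: 0.0929
gripper_force: 0.0
```

```bash
python3 - <<'E'
from h import *
import pickle
s=monitor.read_state();print(s['t'],s['tool_pos'].round(3) if hasattr(s['tool_pos'],'round') else s['tool_pos'],s['orientation'],s['q'])
c=cam('wrist');im=eyes.read_camera('wrist');cv2.imwrite('pics/w1.png',im);pickle.dump(c,open('w1.pkl','wb'))
E
```

```text
1.4 [ 0.496 -0.321  0.386] [-2.37650768e+00 -2.05318956e+00  1.04937095e-03] [-6.61500554e-01  1.01305239e-01  1.21824146e+00 -4.76687503e-04
  1.82314868e+00 -5.15900195e-01]
```

View pics/w1.png

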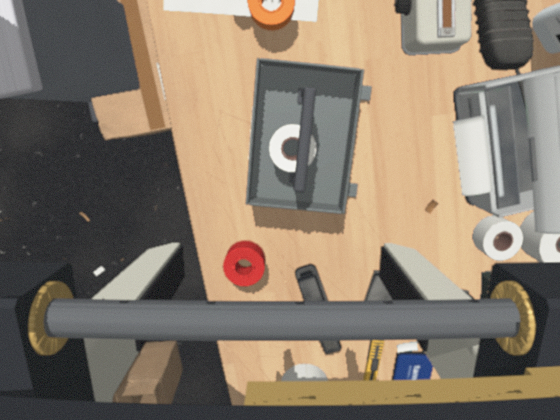

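Wrist view: upper tray centred at (305,137), handle from (308,88) to (301,190), toes on the right at (365,93) and (352,190), white roll at (292,148). I'll take a second wrist view for height, then view the lower tray.

{"api": "arm_command", "payload": {
  "deltas": [
    [[2,1,0,0,0,0],[2,1,0,0,0,0],[2,1,0,0,0,0],[0,0,0,0,0,0],[0,0,0,0,0,0]]
  ]
}}

```text
t: 1.87
tool_pos: [0.5554, -0.2913, 0.3851]
orientation: [-2.375, -2.053, 0.002]
force: [-0.6, -1.1, 0.2]
opening: 0.093
gripper_force: 0.0
```

```bash
python3 - <<'E'
from h import *
import pickle
c=cam('wrist');im=eyes.read_camera('wrist');cv2.imwrite('pics/w2.png',im);pickle.dump(c,open('w2.pkl','wb'))
E
```

{"api": "arm_command", "payload": {
  "deltas": [
    [[-0.5,3,0,0,0,0],[-0.5,3,0,0,0,0],[-0.5,3,0,0,0,0],[-0.5,3,0,0,0,0],[-0.5,3,0,0,0,0],[-0.5,3,0,0,0,0],[-0.5,3,0,0,0,0],[-0.5,3,0,0,0,0],[-0.5,3,0,0,0,0],[-0.5,3,0,0,0,0],[0,0,0,0,0,0],[0,0,0,0,0,0]]
  ]
}}

```text
t: 2.92
tool_pos: [0.5052, 0.0091, 0.3869]
orientation: [2.375, 2.056, 0.0]
force: [-0.1, -0.9, -0.8]
opening: 0.0933
gripper_force: 0.0
```

```bash
python3 - <<'E'
from h import *
import pickle
s=monitor.read_state();print(s['t'],s['tool_pos'])
c=cam('wrist');im=eyes.read_camera('wrist');cv2.imwrite('pics/w3.png',im);pickle.dump(c,open('w3.pkl','wb'))
im=eyes.read_camera('scene');cv2.imwrite('pics/scene1.png',im)
E
```

```text
2.9167 [0.50521863 0.00911654 0.38689042]
```

View pics/w3.png

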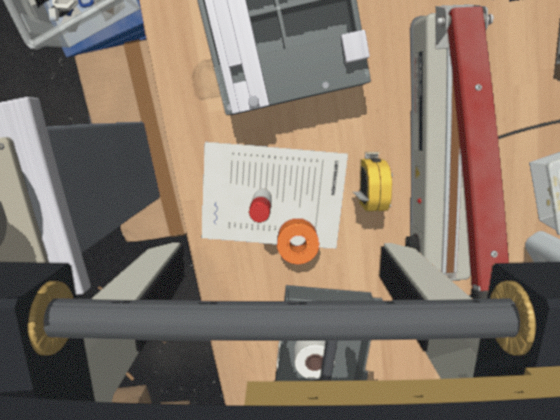

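The lower tray is cut off at the top here, around (290,40), with a hood at (355,47). The tape is at (375,185), the glue stick at (260,208). I need to go further in +y and take two views.

{"api": "arm_command", "payload": {
  "deltas": [
    [[-0.5,3,0,0,0,0],[-0.5,3,0,0,0,0],[-0.5,3,0,0,0,0],[-0.5,3,0,0,0,0],[0,1.5,0,0,0,0],[0,0,0,0,0,0],[0,0,0,0,0,0]]
  ]
}}

```text
t: 3.6
tool_pos: [0.4862, 0.1431, 0.3863]
orientation: [2.376, 2.055, -0.001]
force: [-0.4, -0.4, 0.5]
opening: 0.093
gripper_force: 0.0
```

```bash
python3 - <<'E'
from h import *
import pickle
c=cam('wrist');im=eyes.read_camera('wrist');cv2.imwrite('pics/w4.png',im);pickle.dump(c,open('w4.pkl','wb'))
E
```

{"api": "arm_command", "payload": {
  "deltas": [
    [[2.5,0.5,0,0,0,0],[2.5,0.5,0,0,0,0],[2.5,0.5,0,0,0,0],[0,0,0,0,0,0],[0,0,0,0,0,0]]
  ]
}}

```text
t: 4.07
tool_pos: [0.5618, 0.1571, 0.385]
orientation: [-2.378, -2.051, 0.004]
force: [1.1, -0.8, 1.2]
opening: 0.093
gripper_force: 0.0
```

```bash
python3 - <<'E'
from h import *
import pickle
c=cam('wrist');im=eyes.read_camera('wrist');cv2.imwrite('pics/w5.png',im);pickle.dump(c,open('w5.pkl','wb'))
w4=cv2.imread('pics/w4.png')
a=cv2.resize(w4[0:290,130:530],(400*3//2,290*3//2));b=a
cv2.imwrite('pics/crop2.png',cv2.resize(w4[0:250,140:460],(800*4//5*5//5,500)))
E
```

```text
(no output)
```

View pics/crop2.png

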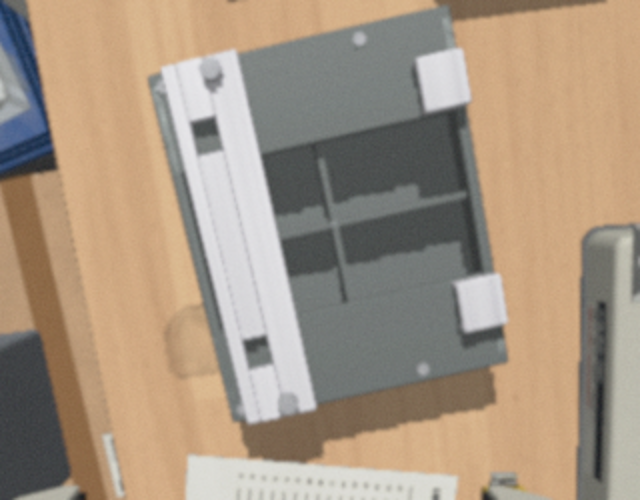

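Crop of w4 (offset (140,0), scale 2): the bar with sockets at crop (205,135) and (257,351), hoods at (442,80) and (481,303). Now I'll extract the shapes in both view pairs.

```bash
cat > m.py <<'E'
from h import *
import pickle
def blobs(mask,amin):
    cs,_=cv2.findContours(mask,cv2.RETR_EXTERNAL,cv2.CHAIN_APPROX_NONE)
    return sorted([c for c in cs if cv2.contourArea(c)>amin],key=lambda c:-cv2.contourArea(c))
E
python3 - <<'E'
from m import *
for n in ['w4','w5']:
    im=cv2.imread(f'pics/{n}.png').astype(int);g=im.min(2);sp=im.max(2)-g
    m=((g>150)&(sp<35)).astype(np.uint8)*255; m[245:]=0
    for c in blobs(m,150): 
        r=cv2.minAreaRect(c);print(n,cv2.contourArea(c),np.round(r[0],1),np.round(r[1],1),round(r[2],1))
for n,p in [('w1',(305,137))]:
    im=cv2.imread(f'pics/{n}.png')
    for y in (100,130,170,185): print(im[y,280:325:3].max(1))
im=cv2.imread('pics/w4.png').astype(int)
for y in (66,68,170,175): print(y,im[y,225:275:2].min(1))
for n in ['w1','w2']:
    im=cv2.imread(f'pics/{n}.png');g=im.max(2)
    for th in (50,60,70):
        m=(g<th).astype(np.uint8)*255; m[230:]=0
        for c in blobs(m,300)[:6]: r=cv2.minAreaRect(c);print(n,th,cv2.contourArea(c),np.round(r[0],1),np.round(r[1],1),round(r[2],1))
E
```

```text
w4 6776.0 [257.3 118.8] [184.6  44.7] 76.8
w4 3836.5 [ 39.5 213. ] [62. 79.] 90.0
w4 2177.5 [539.3  47. ] [35.5 94.2] 0.6
w4 2170.0 [456.9 179.9] [128.5  26.8] 88.7
w4 1840.0 [86.7 48.4] [ 60.3 117.6] 63.9
w4 1548.0 [300.5 235.5] [ 17. 135.] 90.0
w4 643.5 [361.1  37.2] [32.6 24.1] 78.7
w4 555.5 [380.5 150.6] [26.5 23.4] 79.2
w4 304.5 [116.3  69.6] [ 6.4 74.2] 61.7
w4 260.5 [78. 55.] [15.6 31.1] 45.0
w4 214.5 [476.5 115.8] [11.9 30.3] 81.9
w4 210.0 [507.7  51.1] [30.1 11.4] 86.8
w5 6468.5 [203.1 138.5] [182.5  40.6] 74.7
w5 1973.5 [484.9  63.2] [94.2 30.3] 85.9
w5 1694.0 [401.  188.5] [111.  30.] 90.0
w5 1314.5 [75.2 65.5] [ 56.9 123.7] 30.7
w5 1140.0 [ 14.7 223.5] [47.7 33. ] 79.7
w5 630.5 [302.3  59.3] [28.2 24.5] 77.5
w5 547.0 [325. 169.] [26.2 23.1] 76.6
w5 511.0 [551.4  53.1] [ 19.9 105.8] 4.9
w5 366.5 [518.5  55.5] [ 14.9 102.6] 2.3
w5 250.0 [421.6 135.1] [13.3 32.1] 84.3
w5 243.0 [53.8 64.8] [16.3 29.7] 45.0
w5 215.0 [87.7 82.5] [ 5.8 55.5] 61.9
w5 206.0 [455.5  66.9] [25.6  9.6] 83.7
[143 142 138 139 141 139 103  92  90 104  98  84 138 139 138]
[241 239 240 240 239 240 232  89
[... 494 characters left out ...]
129 132 136 132 131 128 134 117 115 115 121 192 216 216
 196  98  83  84 107 118 119]
w1 50 3568.0 [ 71.3 167.2] [ 88.4 113.6] 36.9
w1 50 882.0 [137.6 160.6] [46.8 59.2] 82.9
w1 50 584.5 [489.5  38.9] [79.4 32. ] 55.3
w1 60 18355.0 [ 95.  163.5] [190. 131.] 0.0
w1 60 766.5 [489.6  38.5] [79.9 32.7] 55.5
w1 70 20116.0 [ 95.  163.5] [131. 190.] 90.0
w1 70 923.5 [491.   38.7] [80.1 38.5] 50.7
w2 50 9447.5 [ 71.5 172. ] [143. 114.] 0.0
w2 50 383.0 [430.1  78.6] [80.2 31.8] 56.9
w2 60 13788.0 [ 76.  171.5] [152. 115.] 0.0
w2 60 738.0 [427.6  64.5] [105.8  37.9] 61.4
w2 70 13991.5 [ 76.  169.5] [152. 119.] 0.0
w2 70 977.5 [428.5  63.7] [106.6  41.9] 60.8
w2 70 343.0 [215.2 160. ] [  5.2 134.3] 2.5
```

```bash
python3 - <<'E'
from m import *
C={n:pickle.load(open(n+'.pkl','rb')) for n in ['w1','w2','w4','w5']}
h1=tri([(C['w4'],(361.1,37.2)),(C['w5'],(302.3,59.3))]);h2=tri([(C['w4'],(380.5,150.6)),(C['w5'],(325,169))])
b=tri([(C['w4'],(257.3,118.8)),(C['w5'],(203.1,138.5))])
print('hoods',h1,h2,np.linalg.norm(h1-h2),'bar',b)
for n in ['w4','w5']:
    im=cv2.imread(f'pics/{n}.png').astype(int);g=im.min(2);sp=im.max(2)-g
    m=((g>150)&(sp<35)).astype(np.uint8)*255; m[245:]=0
    c=blobs(m,5000)[0]; hull=np.zeros_like(m);cv2.drawContours(hull,[cv2.convexHull(c)],-1,255,-1)
    hole=cv2.erode(hull,np.ones((5,5)))&~m
    for c2 in blobs(hole,20):
        r=cv2.minAreaRect(c2);print(n,'hole',cv2.contourArea(c2),np.round(r[0],1),np.round(r[1],1),round(r[2],1))
    print(n,'bar corners',cv2.boxPoints(cv2.minAreaRect(c)).round(1).tolist())
    for c in blobs(m,500):
        r=cv2.minAreaRect(c)
        if r[1][0]<36 and r[1][1]<36: print('hood',cv2.boxPoints(r).round(1).tolist())
for n,seed in [('w1',(304,130)),('w2',None)]:
    im=cv2.imread(f'pics/{n}.png')
    if seed is None: seed=tuple(int(v) for v in proj(C[n],tri([(C['w1'],(304,130)),(C['w1'],(304,130.001))])if 0 else onz(C['w1'],(304,130),.104))[0])
    g=im.max(2);m=(cv2.medianBlur(g,3)<114).astype(np.uint8)
    k,l=cv2.connectedComponents(m);mm=((l==l[seed[1],seed[0]])*255).astype(np.uint8)
    c=blobs(mm,10)[0];r=cv2.minAreaRect(c);print(n,seed,cv2.contourArea(c),r,cv2.boxPoints(r).round(1).tolist())
a=cv2.imread('pics/w1.png')[50:225,240:380];b=cv2.imread('pics/w2.png')[50:225]
sx=int(seed[0]-70); b=b[:,sx:sx+140] ; print('w2 x offset',sx)
b=cv2.imread('pics/w2.png')[70:245,sx:sx+140]
cv2.imwrite('pics/crop3.png',cv2.resize(np.hstack([a,b]),None,fx=2.8,fy=3.2,interpolation=cv2.INTER_CUBIC))
E
```

```text
hoods [0.60556488 0.28777302 0.06487185] [0.61700713 0.14747215 0.06144239] 0.14080845760138397 bar [0.46384599 0.20986538 0.04953155]
w4 hole 187.0 [242.9  67.4] [16.7 12.6] 76.0
w4 hole 152.0 [268.5 175.4] [14.1 12.4] 76.0
w4 hole 136.5 [238.5 115.4] [143.6   2.5] 75.6
w4 hole 32.0 [246.5  39.5] [7.1 8.5] 45.0
w4 bar corners [[214.39999389648438, 34.099998474121094], [257.8999938964844, 23.799999237060547], [300.20001220703125, 203.5], [256.70001220703125, 213.8000030517578]]
hood [[346.1000061035156, 23.600000381469727], [369.79998779296875, 18.799999237060547], [376.20001220703125, 50.79999923706055], [352.5, 55.5]]
hood [[366.6000061035156, 139.8000030517578], [389.6000061035156, 135.39999389648438], [394.5, 161.5], [371.5, 165.8000030517578]]
w5 hole 184.5 [185.8  88.3] [16.5 12.6] 76.0
w5 hole 148.0 [214.6 194. ] [14.3 11.9] 76.0
w5 hole 42.0 [189.7  61. ] [ 7.4 10.8] 40.6
w5 bar corners [[159.5, 55.79999923706055], [198.6999969482422, 45.099998474121094], [246.6999969482422, 221.1999969482422], [207.5, 231.89999389648438]]
hood [[287.29998779296875, 48.20000076293945], [311.20001220703125, 42.79999923706055], [317.29998779296875, 70.4000015258789], [293.3999938964844, 75.69999694824219]]
hood [[310.70001220703125, 158.89999389648438], [333.20001220703125, 153.60000610351562], [339.29998779296875, 179.10000610351562], [316.79998779296875, 184.39999389648438]]
w1 (304, 130) 14050.5 ((302.67327880859375, 136.767333984375), (103.18536376953125, 145.87245178222656), 5.710592269897461) [[244.10000610351562, 204.1999969482422], [258.6000061035156, 59.099998474121094], [361.29998779296875, 69.30000305175781], [346.79998779296875, 214.5]]
w2 (257, 162) 13731.0 ((262.85406494140625, 166.00897216796875), (106.84200286865234, 141.7775115966797), 4.916565895080566) [[203.60000610351562, 232.10000610351562], [215.6999969482422, 90.80000305175781], [322.20001220703125, 100.0], [310.0, 241.1999969482422]]
w2 x offset 187
```

View pics/crop3.png

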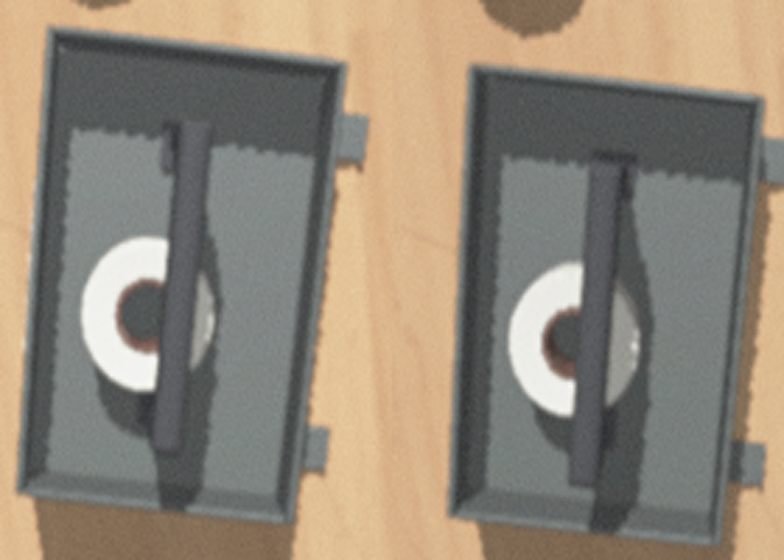

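Crop 3: both wrist views show the tray clearly. The bar top runs from (194,123) to (166,449) on the left and (607,160) to (582,486) on the right. The rim corners are sharp too.

```bash
python3 - <<'E'
from m import *
C={n:pickle.load(open(n+'.pkl','rb')) for n in ['w1','w2','w4','w5']}
L=lambda p:(240+p[0]/2.8-.4,50+p[1]/3.2-.4); Q=lambda p:(187+(p[0]-392)/2.8-.4,70+p[1]/3.2-.4)
P={}
for n,a,b,z in [('far',(194,123),(607,159),.104),('near',(166.5,449),(582,486),.104),('TL',(50,30),(473,66),.059),('TR',(346,64),(762,99),.059),('BL',(20,492),(449,515),.059),('BR',(292,523),(720,543),.059),('toeN',(326,450),(764,463),.006)]:
    t=tri([(C['w1'],L(a)),(C['w2'],Q(b))]);za=(onz(C['w1'],L(a),z)+onz(C['w2'],Q(b),z))/2;P[n]=za
    print(n,t.round(4),za.round(4),(onz(C['w1'],L(a),z)-onz(C['w2'],Q(b),z)).round(4))
hc=(P['far']+P['near'])/2;d=P['far']-P['near'];print('handle c',hc,'len',np.linalg.norm(d),'yaw',np.degrees(np.arctan2(-d[0],d[1])))
rc=(P['TL']+P['TR']+P['BL']+P['BR'])/4;d=P['TL']+P['TR']-P['BL']-P['BR'];e=P['TR']+P['BR']-P['TL']-P['BL']
print('rim c',rc,np.linalg.norm(d)/2,np.linalg.norm(e)/2,'yaw',np.degrees(np.arctan2(-d[0],d[1])),np.degrees(np.arctan2(e[1],e[0])))
roll=(onz(C['w1'],L((148,314)),.054)+onz(C['w2'],Q((572,340)),.054))/2;print('roll',roll)
print('--lower')
H={}
for n,a,b,z in [('s+',(242.9,67.4),(185.8,88.3),.062),('s-',(268.5,175.4),(214.6,194.),.062),
 ('h+f1',(346.1,23.6),(287.3,48.2),.065),('h+f2',(352.5,55.5),(293.4,75.7),.065),('h-f1',(366.6,139.8),(310.7,158.9),.065),('h-f2',(371.5,165.8),(316.8,184.4),.065),
 ('h+b1',(369.8,18.8),(311.2,42.8),.065),('h+b2',(376.2,50.8),(317.3,70.4),.065),('h-b1',(389.6,135.4),(333.2,153.6),.065),('h-b2',(394.5,161.5),(339.3,179.1),.065),
 ('barF+',(257.8,23.8),(198.7,45.1),.062),('barF-',(300.2,203.5),(246.7,221.2),.062)]:
    t=tri([(C['w4'],a),(C['w5'],b)]);A,B=onz(C['w4'],a,z),onz(C['w5'],b,z);H[n]=(A+B)/2
    print(n,t.round(4),H[n].round(4),(A-B).round(4))
for a,b in [('s+','s-'),('h+f1','h-f1'),('h+f2','h-f2'),('barF+','barF-')]:
    d=H[a]-H[b];print(a,np.linalg.norm(d),np.degrees(np.arctan2(-d[0],d[1])),(H[a]+H[b])/2)
E
```

```text
far [ 0.542  -0.2261  0.0787] [ 0.5417 -0.2268  0.104 ] [-0.0026 -0.0029  0.    ]
near [ 0.5133 -0.3437  0.1094] [ 0.513 -0.345  0.104] [0.0003 0.0012 0.    ]
TL [ 0.4848 -0.18    0.0484] [ 0.4859 -0.1813  0.059 ] [-0.0012 -0.0007  0.    ]
TR [ 0.6136 -0.2128  0.0613] [ 0.6139 -0.2127  0.059 ] [ 0.0005 -0.0003 -0.    ]
BL [ 0.4423 -0.3599  0.0648] [ 0.4412 -0.3614  0.059 ] [ 0.001  -0.0003  0.    ]
BR [ 0.5708 -0.396   0.0506] [ 0.5702 -0.3933  0.059 ] [-0.0007 -0.0011 -0.    ]
toeN [ 0.6008 -0.3799 -0.0092] [ 0.599 -0.376  0.006] [-0.0013 -0.0016  0.    ]
handle c [ 0.52733011 -0.28586382  0.104     ] len 0.1216148583929279 yaw -13.632926683819491
rim c [ 0.52781967 -0.28716733  0.059     ] 0.18568686543658466 0.13236806051459404 yaw -13.758147509056453 -13.864007819715237
roll [ 0.51275006 -0.29662787  0.054     ]
--lower
s+ [0.4567 0.2748 0.0616] [0.4568 0.2747 0.062 ] [-0.     -0.0002 -0.    ]
s- [0.4676 0.136  0.062 ] [0.4676 0.136  0.062 ] [ 0. -0.  0.]
h+f1 [0.5888 0.304  0.0682] [0.5892 0.3045 0.065 ] [-0.0006  0.0048  0.    ]
h+f2 [0.5922 0.2689 0.0663] [0.5924 0.269  0.065 
[... 258 characters left out ...]

h+b2 [0.6224 0.271  0.0637] [0.6222 0.2708 0.065 ] [-0.0001 -0.0004  0.    ]
h-b1 [0.6297 0.1659 0.064 ] [0.6295 0.166  0.065 ] [ 0.     -0.0009  0.    ]
h-b2 [0.6342 0.131  0.0611] [0.6334 0.1317 0.065 ] [-0.0004 -0.0011  0.    ]
barF+ [0.483  0.3222 0.0641] [0.4828 0.3227 0.062 ] [ 0.0004 -0.0005 -0.    ]
barF- [0.5038 0.0928 0.0631] [0.5038 0.0925 0.062 ] [ 0.0002 -0.0003  0.    ]
s+ 0.13914900133223956 4.478686577981851 [0.46221476 0.20537329 0.062     ]
h+f1 0.14094441672690158 4.281368947768617 [0.59447089 0.23426031 0.065     ]
h+f2 0.13978052570338947 4.4134255949766015 [0.5977621  0.19932473 0.065     ]
barF+ 0.23114166305857886 5.2029054699629125 [0.4932849  0.20758746 0.062     ]
```

Handle centre (0.5275,-0.2865), yaw -13.75°. Lower tray: sockets' midpoint (0.462,0.205), hood edge (0.596,0.216), yaw about 4.5°. The seated origin is therefore about (0.518,0.209). Going to grasp.

{"api": "arm_command", "payload": {
  "deltas": [
    [[-0.3,-3.7,0,0,0,-0.45],[-0.3,-3.7,0,0,0,-0.45],[-0.3,-3.7,0,0,0,-0.45],[-0.3,-3.7,0,0,0,-0.45],[-0.3,-3.7,0,0,0,-0.45],[-0.3,-3.7,-1,0,0,-0.45],[-0.3,-3.7,-2,0,0,-0.45],[-0.3,-3.7,-2,0,0,-0.45],[-0.3,-3.7,-3,0,0,-0.45],[-0.3,-3.7,-3,0,0,-0.45],[-0.3,-3.7,-4,0,0,-0.45],[-0.1,-3.7,-4,0,0,-0.45]]
  ]
}}

```text
t: 5.12
tool_pos: [0.5274, -0.2595, 0.2241]
orientation: [2.47, 1.937, 0.001]
force: [0.6, 0.6, -0.4]
opening: 0.0933
gripper_force: 0.0
```

{"api": "arm_command", "payload": {
  "deltas": [
    [[0,0,-3,0,0,0],[0,0,0,0,0,0],[0,0,0,0,0,0],[0,0,0,0,0,0]]
  ]
}}

```text
t: 5.45
tool_pos: [0.5291, -0.2572, 0.1964]
orientation: [2.468, 1.94, 0.002]
force: [0.2, 0.0, 0.9]
opening: 0.0928
gripper_force: 0.0
```

```bash
cat >> h.py <<'E'
def st():
    s=monitor.read_state();M=R.from_rotvec(s['orientation']).as_matrix()
    p=np.array(s['tool_pos']);print('t',round(float(s['t']),2),'tcp',p.round(4),'yaw',np.degrees(np.arctan2(M[1,1],M[0,1])).round(2),'toolz',M[:,2].round(3),'tooly',M[:,1].round(3),'F',np.round(s['force'],1),'Tq',np.round(s['wrist_torque'],2),'grip',np.round(s['gripper_force'],1),round(float(s['opening']),4))
    return p,M,s
E
python3 - <<'E'
from m import *
p,M,s=st();print('need',(np.array([.5275,-.2865,.073])-p)*100, s['q'])
c=cam('wrist');im=eyes.read_camera('wrist');cv2.imwrite('pics/w6.png',im[:, :]);pickle.dump(c,open('w6.pkl','wb'))
print(proj(c,[[.5417,-.2268,.104],[.513,-.345,.104]]))
E
```

```text
t 5.45 tcp [ 0.5291 -0.2572  0.1964] yaw -13.67 toolz [ 0.002 -0.001 -1.   ] tooly [ 0.972 -0.236  0.003] F [0.2 0.  0.9] Tq [-0.07 -0.12  0.02] grip 0.0 0.0928
need [ -0.16437934  -2.93090158 -12.33521439] [-5.39667158e-01  1.07095230e-01  1.55404607e+00  1.64582389e-04
  1.47764106e+00 -3.01044378e-01]
[[288.73672629 167.77340044]
 [288.02548267 324.75650597]]
```

View pics/w6.png

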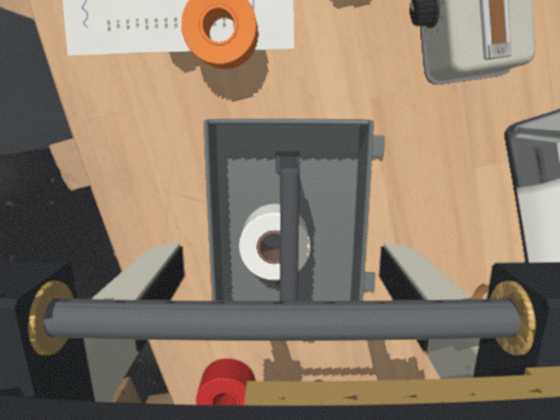

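The handle at column 289 matches the prediction (288.7) and is square with the fingers. Descending.

{"api": "arm_command", "payload": {
  "deltas": [
    [[-0.05,-1,-1.5,0,0,0],[-0.05,-1,-1.5,0,0,0],[-0.05,-0.95,-1.5,0,0,0],[0,0,-1.5,0,0,0],[0,0,-1.5,0,0,0],[0,0,-1.5,0,0,0],[0,0,-1.5,0,0,0],[0,0,-1.2,0,0,0],[0,0,-0.6,0,0,0],[0,0,0,0,0,0],[0,0,0,0,0,0]]
  ]
}}

```text
t: 6.42
tool_pos: [0.5278, -0.2867, 0.0717]
orientation: [2.469, 1.941, 0.001]
force: [-0.5, 0.5, 0.9]
opening: 0.0928
gripper_force: 0.0
```

{"api": "arm_command", "payload": {
  "deltas": [
    [[0,0,0,0,0,0],[0,0,0,0,0,0],[0,0,0,0,0,0],[0,0,0,0,0,0],[0,0,0,0,0,0],[0,0,0,0,0,0],[0,0,0,0,0,0],[0,0,0,0,0,0]]
  ],
  "gripper": -1,
  "squeeze": 45
}}

```text
t: 7.08
tool_pos: [0.5271, -0.2866, 0.0706]
orientation: [-2.47, -1.941, 0.0]
force: [0.2, 0.5, -0.4]
opening: 0.0442
gripper_force: 0.0
```

```bash
python3 - <<'E'
from h import *
st()
E
```

```text
t 7.08 tcp [ 0.5271 -0.2866  0.0706] yaw -13.68 toolz [-0.  0. -1.] tooly [ 0.972 -0.237 -0.   ] F [ 0.2  0.5 -0.4] Tq [-0.04 -0.02  0.05] grip 0.0 0.0442
```

{"api": "arm_command", "payload": {
  "deltas": [
    [[0,0,0,0,0,0],[0,0,0,0,0,0],[0,0,0,0,0,0],[0,0,0,0,0,0],[0,0,0,0,0,0],[0,0,0,0,0,0],[0,0,0,0,0,0],[0,0,0,0,0,0],[0,0,0,0,0,0]]
  ]
}}

```text
t: 7.83
tool_pos: [0.5274, -0.2867, 0.0706]
orientation: [2.47, 1.941, 0.0]
force: [2.9, -0.5, -1.2]
opening: 0.0135
gripper_force: 45.0
```

```bash
python3 - <<'E'
from h import *
st()
E
```

```text
t 7.83 tcp [ 0.5274 -0.2867  0.0706] yaw -13.68 toolz [ 0. -0. -1.] tooly [ 0.972 -0.237  0.   ] F [ 2.9 -0.5 -1.2] Tq [-0.14 -0.51  0.06] grip 45.0 0.0135
```

{"api": "arm_command", "payload": {
  "deltas": [
    [[0,0,0.5,0,0,0],[0,0,1,0,0,0],[0,0,1.3,0,0,0],[0,0,1.4,0,0,0],[0,0,1.4,0,0,0],[0,0,1.4,0,0,0],[0,0,1.4,0,0,0],[0,0,1.4,0,0,0],[0,0,1.4,0,0,0],[0,0,1.2,0,0,0],[0,0,0.8,0,0,0],[0,0,0.3,0,0,0]]
  ]
}}

```text
t: 8.83
tool_pos: [0.5279, -0.2871, 0.2078]
orientation: [2.468, 1.939, 0.001]
force: [1.3, -0.3, -5.6]
opening: 0.0137
gripper_force: 45.0
```

```bash
python3 - <<'E'
from h import *
st(); im=eyes.read_camera('side');cv2.imwrite('pics/side1.png',im)
E
```

```text
t 8.83 tcp [ 0.5279 -0.2871  0.2078] yaw -13.68 toolz [ 0.002 -0.001 -1.   ] tooly [ 0.972 -0.237  0.002] F [ 1.3 -0.3 -5.6] Tq [-0.06 -0.13 -0.01] grip 45.0 0.0137
```

{"api": "arm_command", "payload": {
  "deltas": [
    [[0,0.5,0,0,0,0.3],[-0.1,1.2,0,0,0,0.8],[-0.2,2,0,0,0,0.8],[-0.2,2.4,0,0,0,0.8],[-0.2,2.4,0,0,0,0.8],[-0.2,2.4,0,0,0,0.8],[-0.2,2.4,0,0,0,0.8],[-0.2,2.4,0,0,0,0.8],[-0.2,2.4,0,0,0,0.8],[-0.2,2.4,0,0,0,0.8],[-0.2,2.4,0,0,0,0.8],[-0.2,2.4,0,0,0,0.8]]
  ]
}}

```text
t: 9.88
tool_pos: [0.5048, -0.0314, 0.2044]
orientation: [-2.305, -2.132, 0.001]
force: [0.6, 0.5, -6.1]
opening: 0.0138
gripper_force: 45.0
```

{"api": "arm_command", "payload": {
  "deltas": [
    [[-0.2,2.4,0,0,0,0.8],[-0.2,2.4,0,0,0,0.8],[-0.2,2.4,0,0,0,0.8],[-0.2,2.4,0,0,0,0.8],[-0.2,2.4,0,0,0,0.8],[-0.2,2.4,0,0,0,0.8],[-0.2,2.4,0,0,0,0.8],[-0.2,2.4,0,0,0,0.8],[-0.1,1.5,0,0,0,0.8],[0,0.8,0,0,0,0.8],[0,0,0,0,0,0.8],[0,0,0,0,0,0.3]]
  ]
}}

```text
t: 10.88
tool_pos: [0.4885, 0.1813, 0.2049]
orientation: [-2.129, -2.31, 0.002]
force: [0.4, -0.1, -6.0]
opening: 0.014
gripper_force: 45.0
```

```bash
python3 - <<'E'
from h import *
st()
E
```

```text
t 10.88 tcp [0.4885 0.1813 0.2049] yaw 4.66 toolz [-0.001 -0.001 -1.   ] tooly [ 0.997  0.081 -0.001] F [ 0.4 -0.1 -6. ] Tq [-0.03 -0.1   0.01] grip 45.0 0.014
```

{"api": "arm_command", "payload": {
  "deltas": [
    [[-0.1,1,-0.5,-0.08,1,0],[-0.1,1,-1,-0.16,2,0],[0,0.6,-1,-0.16,2,0],[0,0,-1,-0.16,2,0],[0,0,-0.5,-0.08,1,0],[0,0,0,0,0,0],[0,0,0,0,0,0],[0,0,0,0,0,0]]
  ]
}}

```text
t: 11.55
tool_pos: [0.4876, 0.2069, 0.1663]
orientation: [-2.067, -2.235, 0.155]
force: [-0.1, -0.6, -4.9]
opening: 0.0135
gripper_force: 45.0
```

```bash
cat >> h.py <<'E'
YAW=np.radians(4.5);O=np.array([.5175,.2094,0]);RL=R.from_euler('z',YAW).as_matrix()
def tray(h=.0706):
    p,M,s=st();X=M[:,1];Z=-M[:,2];Y=np.cross(Z,X);o=p-h*Z
    L=lambda q:((RL.T@(q-O))*1000).round(1)
    print('toe',L(o+.092*X),'lug',L(o-.056*X),'orig',L(o),'tilt',np.degrees(np.arcsin(-X[2])).round(2),'roll',np.degrees(np.arcsin(Y[2])).round(2),'relyaw',np.degrees(np.arctan2(X[1],X[0])-YAW).round(2))
    return o,np.column_stack([X,Y,Z])
E
python3 - <<'E'
from m import *
o,M=tray()
c=cam('wrist');im=eyes.read_camera('wrist');cv2.imwrite('pics/w7.png',im);pickle.dump(c,open('w7.pkl','wb'))
im2=eyes.read_camera('scene');cv2.imwrite('pics/scene2.png',im2)
cv2.imwrite('pics/comp.png',np.vstack([cv2.resize(im[:300],(560,300)),cv2.resize(im2[190:310,120:320],(500,300))[:, :].copy() if 0 else cv2.copyMakeBorder(cv2.resize(im2[190:310,120:320],(500,300)),0,0,0,60,cv2.BORDER_CONSTANT)]))
for n,q in [('rimRF',(68,95,59)),('rimRN',(68,-95,59)),('toe+',(92,70,6)),('toe-',(92,-70,6))]: print(n,proj(c,o+M@np.array(q)/1000).round(1))
for n,q in [('hood+',(79,70,65)),('hood-',(79,-70,65)),('sock-',(-56,-70,62))]: print(n,proj(c,O+RL@np.array(q)/1000).round(1))
E
```

```text
t 11.55 tcp [0.4876 0.2069 0.1663] yaw 4.47 toolz [-0.138 -0.011 -0.99 ] tooly [ 0.987  0.077 -0.138] F [-0.1 -0.6 -4.9] Tq [-0.01 -0.37 -0.  ] grip 45.0 0.0135
toe [51.4 -0.2 83.6] lug [-95.2  -0.2 104.1] orig [-39.7  -0.2  96.3] tilt 7.93 roll -0.0 relyaw -0.03
rimRF [[431.8  55.6]]
rimRN [[398.5 407.3]]
toe+ [[433.7 113. ]]
toe- [[413.6 321. ]]
hood+ [[465.5 113.5]]
hood- [[443.6 305.6]]
sock- [[267.  293.6]]
```

View pics/comp.png

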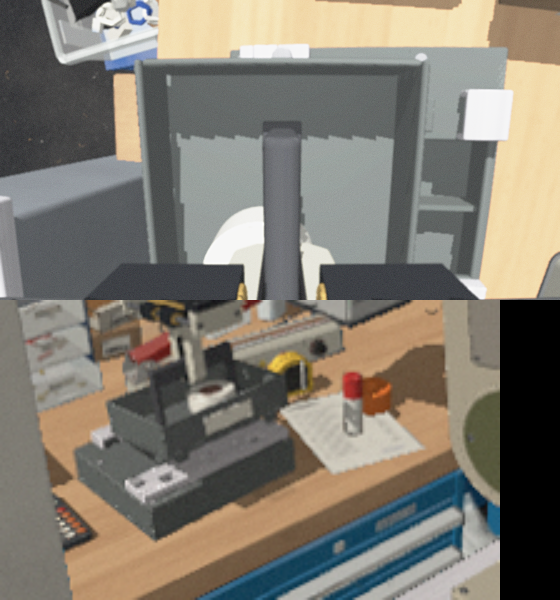

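Comp: the tray is held with the roll inside; rim corner at (427,57) against (432,56) predicted, hood edge at (463,115) against (465,113). Sideways it lines up, and the tray sits 1-2 mm further back than modelled. Lowering in front of the hoods.

{"api": "arm_command", "payload": {
  "deltas": [
    [[0.2,0.02,-0.4,0,0,0],[0.25,0.02,-0.5,0,0,0],[0.25,0.02,-0.5,0,0,0],[0.25,0.02,-0.5,0,0,0],[0.25,0.02,-0.5,0,0,0],[0.25,0.02,-0.4,0,0,0],[0,0,-0.15,0,0,0],[0,0,0,0,0,0],[0,0,0,0,0,0]]
  ]
}}

```text
t: 12.4
tool_pos: [0.5016, 0.2085, 0.136]
orientation: [-2.065, -2.234, 0.157]
force: [-0.3, -0.7, -5.9]
opening: 0.0138
gripper_force: 45.0
```

```bash
python3 - <<'E'
from h import *
tray()
E
```

```text
t 12.4 tcp [0.5016 0.2085 0.136 ] yaw 4.52 toolz [-0.14  -0.011 -0.99 ] tooly [ 0.987  0.078 -0.14 ] F [-0.3 -0.7 -5.9] Tq [ 0.02 -0.33  0.01] grip 45.0 0.0138
toe [65.3  0.4 53.2] lug [-81.3   0.4  73.9] orig [-25.8   0.4  66.1] tilt 8.05 roll -0.01 relyaw 0.02
```

{"api": "arm_command", "payload": {
  "deltas": [
    [[0,0,-0.1,0,0,0],[0,0,-0.1,0,0,0],[0,0,0,0,0,0],[0,0,0,0,0,0]]
  ]
}}

```text
t: 12.73
tool_pos: [0.5016, 0.2086, 0.1342]
orientation: [-2.065, -2.235, 0.157]
force: [-0.9, -0.4, -6.5]
opening: 0.014
gripper_force: 45.0
```

{"api": "arm_command", "payload": {
  "deltas": [
    [[0,0,-0.1,0,0,0],[0,0,0,0,0,0],[0,0,0,0,0,0]]
  ]
}}

```text
t: 12.98
tool_pos: [0.5016, 0.2085, 0.1331]
orientation: [-2.065, -2.235, 0.157]
force: [-0.7, -0.3, -6.2]
opening: 0.0135
gripper_force: 45.0
```

{"api": "arm_command", "payload": {
  "deltas": [
    [[0,0,-0.1,0,0,0],[0,0,0,0,0,0],[0,0,0,0,0,0]]
  ]
}}

```text
t: 13.23
tool_pos: [0.5017, 0.2086, 0.1325]
orientation: [-2.065, -2.235, 0.157]
force: [-1.5, 0.0, -2.6]
opening: 0.0134
gripper_force: 45.0
```

{"api": "arm_command", "payload": {
  "deltas": [
    [[0,0,-0.1,0,0,0],[0,0,0,0,0,0],[0,0,0,0,0,0]]
  ]
}}

```text
t: 13.48
tool_pos: [0.5016, 0.2086, 0.1322]
orientation: [-2.065, -2.235, 0.157]
force: [-5.9, -1.0, 4.8]
opening: 0.0138
gripper_force: 45.0
```

Deck found. Raising 1 mm and sliding forward.

{"api": "arm_command", "payload": {
  "deltas": [
    [[0,0,0.1,0,0,0],[0.2,0.016,0,0,0,0],[0.3,0.024,0,0,0,0],[0.3,0.024,0,0,0,0],[0.3,0.024,0,0,0,0],[0.3,0.024,0,0,0,0],[0.2,0.016,0,0,0,0],[0,0,0,0,0,0],[0,0,0,0,0,0]]
  ]
}}

```text
t: 14.23
tool_pos: [0.518, 0.2099, 0.1323]
orientation: [-2.065, -2.235, 0.156]
force: [-2.6, -0.0, 1.6]
opening: 0.0135
gripper_force: 45.0
```

```bash
python3 - <<'E'
from m import *
o,M=tray()
c=cam('wrist');im=eyes.read_camera('wrist');cv2.imwrite('pics/w8.png',im)
for n,q in [('rimRF',(68,95,59)),('rimLF',(-68,95,59))]: print(n,proj(c,o+M@np.array(q)/1000).round(1))
for n,q in [('hoodf',(79,70,65)),('hoodb',(109,70,65))]: print(n,proj(c,O+RL@np.array(q)/1000).round(1))
cv2.imwrite('pics/crop4.png',cv2.resize(im[40:260,380:540],None,fx=2.7,fy=2.7))
E
```

```text
t 14.23 tcp [0.518  0.2099 0.1323] yaw 4.51 toolz [-0.139 -0.011 -0.99 ] tooly [ 0.987  0.078 -0.139] F [-2.6 -0.   1.6] Tq [ 0.06  0.04 -0.03] grip 45.0 0.0135
toe [81.8  0.5 49.5] lug [-64.7   0.5  70.1] orig [-9.3  0.5 62.3] tilt 8.0 roll 0.0 relyaw 0.01
rimRF [[431.9  55.6]]
rimLF [[130.6  55.5]]
hoodf [[431.3 113.8]]
hoodb [[484.2 114.8]]
```

View pics/crop4.png

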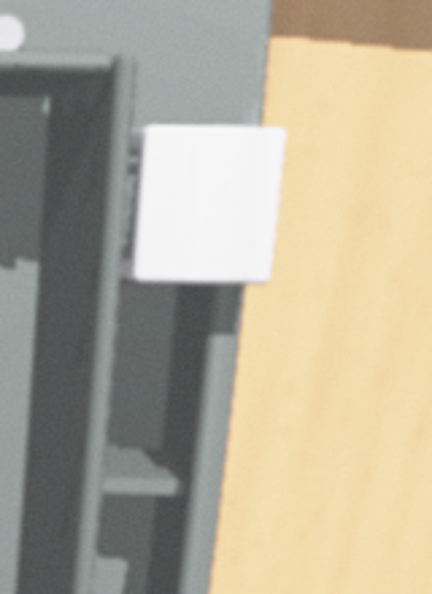

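The toe enters under the hood, centred, with the hood edge at column 431 as predicted. Sliding on about 12 mm.

{"api": "arm_command", "payload": {
  "deltas": [
    [[0,0,0.03,0,0,0],[0.2,0.014,0,0,0,0],[0.2,0.014,0,0,0,0],[0.2,0.014,0,0,0,0],[0.2,0.014,0,0,0,0],[0.2,0.014,0,0,0,0],[0.2,0.01,0,0,0,0],[0,0,0,0,0,0],[0,0,0,0,0,0]]
  ]
}}

```text
t: 15.03
tool_pos: [0.5296, 0.2106, 0.1324]
orientation: [-2.065, -2.234, 0.157]
force: [-2.7, -0.6, 0.7]
opening: 0.0134
gripper_force: 45.0
```

```bash
python3 - <<'E'
from m import *
tray()
E
```

```text
t 15.03 tcp [0.5296 0.2106 0.1324] yaw 4.52 toolz [-0.139 -0.011 -0.99 ] tooly [ 0.987  0.078 -0.14 ] F [-2.7 -0.6  0.7] Tq [0.   0.22 0.03] grip 45.0 0.0134
toe [93.4  0.3 49.6] lug [-53.2   0.2  70.3] orig [ 2.3  0.2 62.5] tilt 8.04 roll -0.01 relyaw 0.02
```

Toes are on the deck under the hoods, lugs at 70 mm. Rotating the front down about the toe tips to 5°.

{"api": "arm_command", "payload": {
  "deltas": [
    [[-0.07,-0.005,-0.073,0.04,-0.5,0],[-0.14,-0.011,-0.146,0.08,-1,0],[-0.14,-0.011,-0.146,0.08,-1,0],[-0.07,-0.005,-0.073,0.04,-0.5,0],[0,0,0,0,0,0],[0,0,0,0,0,0]]
  ]
}}

```text
t: 15.53
tool_pos: [0.5255, 0.2103, 0.128]
orientation: [-2.091, -2.263, 0.098]
force: [-0.5, -0.0, -2.2]
opening: 0.0133
gripper_force: 45.0
```

{"api": "arm_command", "payload": {
  "deltas": [
    [[-0.07,-0.005,-0.073,0.04,-0.5,0],[0,0,0,0,0,0],[-0.07,-0.005,-0.075,0.04,-0.5,0],[0,0,0,0,0,0],[0,0,0,0,0,0]]
  ]
}}

```text
t: 15.95
tool_pos: [0.5238, 0.2102, 0.1264]
orientation: [-2.099, -2.272, 0.08]
force: [-2.7, -0.5, 1.1]
opening: 0.0135
gripper_force: 45.0
```

```bash
python3 - <<'E'
from m import *
tray()
E
```

```text
t 15.95 tcp [0.5238 0.2102 0.1264] yaw 4.52 toolz [-0.07  -0.006 -0.998] tooly [ 0.994  0.079 -0.07 ] F [-2.7 -0.5  1.1] Tq [-0.17  0.21 -0.01] grip 45.0 0.0135
toe [93.2  0.3 49.6] lug [-54.5   0.2  60. ] orig [ 1.4  0.3 56. ] tilt 4.03 roll -0.01 relyaw 0.02
```

{"api": "arm_command", "payload": {
  "deltas": [
    [[-0.067,-0.005,-0.075,0.04,-0.5,0],[0,0,0,0,0,0],[-0.067,-0.005,-0.075,0.04,-0.5,0],[0,0,0,0,0,0],[0,0,0,0,0,0]]
  ]
}}

```text
t: 16.37
tool_pos: [0.5225, 0.21, 0.1249]
orientation: [-2.108, -2.281, 0.06]
force: [-3.8, -0.9, 0.7]
opening: 0.0138
gripper_force: 45.0
```

```bash
python3 - <<'E'
from m import *
tray()
E
```

```text
t 16.37 tcp [0.5225 0.21   0.1249] yaw 4.52 toolz [-0.052 -0.004 -0.999] tooly [ 0.996  0.079 -0.053] F [-3.8 -0.9  0.7] Tq [-0.09  0.27 -0.01] grip 45.0 0.0138
toe [93.2  0.3 49.5] lug [-54.6   0.2  57.3] orig [ 1.3  0.2 54.4] tilt 3.02 roll -0.01 relyaw 0.02
```

Lugs are going in with little force; continuing.

{"api": "arm_command", "payload": {
  "deltas": [
    [[-0.067,-0.005,-0.077,0.04,-0.5,0],[0,0,0,0,0,0],[-0.067,-0.005,-0.077,0.04,-0.5,0],[0,0,0,0,0,0],[0,0,0,0,0,0]]
  ]
}}

```text
t: 16.78
tool_pos: [0.5213, 0.21, 0.1234]
orientation: [-2.116, -2.29, 0.04]
force: [-3.0, -1.0, 0.7]
opening: 0.0138
gripper_force: 45.0
```

{"api": "arm_command", "payload": {
  "deltas": [
    [[-0.065,-0.005,-0.077,0.04,-0.5,0],[0,0,0,0,0,0],[-0.065,-0.005,-0.077,0.04,-0.5,0],[0,0,0,0,0,0],[0,0,0,0,0,0]]
  ]
}}

```text
t: 17.2
tool_pos: [0.5202, 0.21, 0.1218]
orientation: [-2.124, -2.299, 0.019]
force: [-0.9, -0.1, -2.3]
opening: 0.014
gripper_force: 45.0
```

```bash
python3 - <<'E'
from m import *
tray()
E
```

```text
t 17.2 tcp [0.5202 0.21   0.1218] yaw 4.52 toolz [-0.017 -0.001 -1.   ] tooly [ 0.997  0.079 -0.017] F [-0.9 -0.1 -2.3] Tq [-0.03 -0.05  0.04] grip 45.0 0.014
toe [93.5  0.4 49.7] lug [-54.5   0.3  52.2] orig [ 1.5  0.3 51.2] tilt 0.97 roll 0.0 relyaw 0.02
```

{"api": "arm_command", "payload": {
  "deltas": [
    [[-0.065,-0.005,-0.077,0.04,-0.5,0],[0,0,0,0,0,0],[-0.062,-0.005,-0.077,0.04,-0.47,0],[0,0,0,0,0,0],[0,0,0,0,0,0]]
  ]
}}

```text
t: 17.62
tool_pos: [0.5192, 0.2099, 0.1207]
orientation: [2.132, 2.307, 0.001]
force: [1.1, 0.3, -1.6]
opening: 0.0141
gripper_force: 45.0
```

```bash
python3 - <<'E'
from m import *
tray()
E
```

```text
t 17.62 tcp [0.5192 0.2099 0.1207] yaw 4.52 toolz [ 0.001  0.    -1.   ] tooly [0.997 0.079 0.001] F [ 1.1  0.3 -1.6] Tq [-0.06 -0.34  0.  ] grip 45.0 0.0141
toe [93.8  0.4 50.2] lug [-54.2   0.4  50. ] orig [ 1.8  0.4 50.1] tilt -0.04 roll 0.01 relyaw 0.02
```

Level and seated with little force. Releasing.

{"api": "arm_command", "payload": {
  "deltas": [
    [[0,0,0,0,0,0],[0,0,0,0,0,0],[0,0,0,0,0,0],[0,0,0,0,0,0],[0,0,0,0,0,0],[0,0,0,0,0,0]]
  ],
  "gripper": 0
}}

```text
t: 18.12
tool_pos: [0.5188, 0.2098, 0.1205]
orientation: [-2.132, -2.307, 0.001]
force: [0.2, 0.4, 0.1]
opening: 0.0452
gripper_force: 0.0
```

{"api": "arm_command", "payload": {
  "deltas": [
    [[0,0,0.4,0,0,0],[0,0,1,0,0,0],[0,0,1.5,0,0,0],[0,0,2,0,0,0],[0,0,2,0,0,0],[0,0,2,0,0,0],[0,0,2,0,0,0],[0,0,2,0,0,0],[0,0,2,0,0,0],[0,0,1,0,0,0],[0,0,0,0,0,0],[0,0,0,0,0,0]]
  ]
}}

```text
t: 19.12
tool_pos: [0.5191, 0.2099, 0.2799]
orientation: [2.132, 2.307, 0.001]
force: [-0.5, 0.2, -0.3]
opening: 0.0465
gripper_force: 0.0
```

```bash
python3 - <<'E'
from m import *
st()
c=cam('wrist');im=eyes.read_camera('wrist')
im2=eyes.read_camera('scene')
o=O+RL@np.array([.0006,0,.05])
for q in [(68,95,59),(-68,95,59),(68,-95,59)]: print(q,proj(c,o+RL@np.array(q)/1000).round(1))
cv2.imwrite('pics/fin.png',np.vstack([im[:300],cv2.copyMakeBorder(cv2.resize(im2[190:310,120:320],(500,300)),0,0,0,60,cv2.BORDER_CONSTANT)]))
E
```

```text
t 19.12 tcp [0.5191 0.2099 0.2799] yaw 4.52 toolz [ 0.001  0.    -1.   ] tooly [0.997 0.079 0.001] F [-0.5  0.2 -0.3] Tq [-0.07 -0.08 -0.01] grip 0.0 0.0465
(68, 95, 59) [[358.9  84. ]]
(-68, 95, 59) [[201.  84.]]
(68, -95, 59) [[349.5 287.2]]
```

View pics/fin.png

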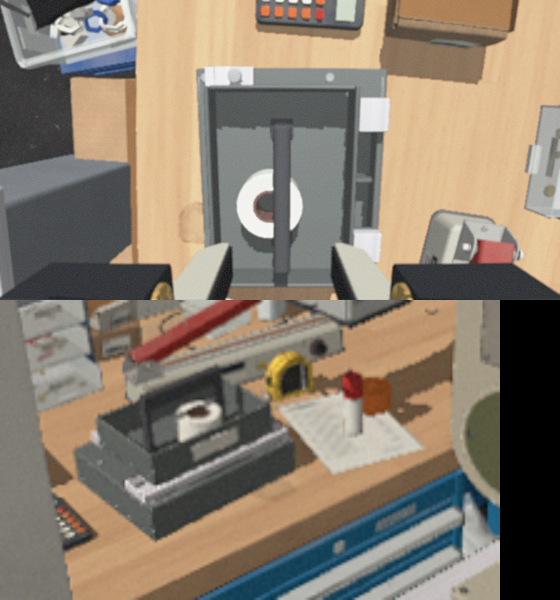

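The tray is seated: rim corner at (358,86) against (359,84) predicted for fully down. The roll is inside at (269,203), the bystanders are in place and the gripper is clear.

```bash
python3 -c "
from plant import ticket
print(ticket.close_job())"
```

```text
the job is handed in; nothing more can be done
None
```

The upper tray is seated level on the lower tray, with its toes under the hoods, lugs in the sockets, the label roll still inside and the gripper clear; the job is handed in, and the judge's result was not reported back.

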